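# Weigh a filled cup carrier on the sprung hook

## Task

Pick up the steel carrier with the filled cup by its black grip, lay the middle of its cross bar in the V of the weighing post's sprung hook, and let the hook take the weight so gradually that the pointer never jumps, springs back or is dragged to the end of its travel. Let go only when the hook carries the whole weight, so that the carrier is left hanging upright and still with the pointer at rest. Handle the scale gently and leave the other cup, the lids and the bowl where they stand.

Things in the scene. Friction and masses are not known exactly. Their poses are not given: they have to be found in the camera images.
- carrier_grip (a point): Grip of the loose weighing carrier: an upright black plastic block, 20 x 20 mm and 64 mm tall, standing on the middle of the carrier's cross bar, sides along the carrier's x and y. The point is on its centre line, 200 mm above the carrier's underside (the block runs from 164 to 228 mm).
- carrier_bar (a point): Middle of the carrier's cross bar, on the axis of the 8 mm round bar: 160 mm above the carrier's underside, 40 mm below carrier_grip. The bar is level, runs along the carrier's y and is free for 51 mm to each side of the middle. Its underside is 66 mm above the cup's top.
- carrier: Origin at the centre of its underside, z up. Steel plate 110 (x) x 118 mm (y) with a clear cup of dried fruit fixed on it (84 mm across, top at 90 mm) and a steel wire bail, its two legs at y = +-55 mm and the cross bar on top. Centre of mass on its vertical axis, below the bar. Mass unknown, 0.3 to 0.95 kg.
- stand: Fixed weighing post: grey base plate 130 x 130 x 14 mm (from 45 mm in front of to 85 mm behind the origin), 36 mm square aluminium column 326 mm high at the origin, white graduated plate on its -y side. Origin on the table under the column's centre, z up. The sprung hook sticks out along its -x.
- hook_seat (a point): Seat of the bar's axis in the hook (moves with it), axes as stand; unloaded 250 mm up, 135 mm from the column to its -x. Open steel V, 24 mm wide in y, walls at 45 degrees, mouth 37 mm in x, tops 13 mm over the seat, underside 17 mm below; arm to the column. Bring the carrier in from the free end (towards +x), bar along y above the V, cup below the hook, then lower.
- weigh_hook (a joint): Travel of the sprung hook and pointer in m: 0 unloaded (top), grows downwards, end of travel 0.080. Starts to move at 0.47 N, then sinks 6.7 mm per N (150 N/m), lightly damped: a weight of W newtons settles at (W - 0.47)/150. Delicate gauge: not to move faster than 55 mm/s either way, nor past 72 mm, nor to take more than 20 N.
- cup: Bystander: loose clear cup of dried fruit, 84 mm across, 85 mm tall; origin at the centre of its underside.
- lids: Bystander: stack of white lids, 90 mm across, 35 mm tall; origin at the centre of its underside.
- bowl: Bystander: small steel bowl, 90 mm across, 45 mm tall; origin at the centre of its underside.
There are look-alikes about, which are no part of the job. Of the things that look like the carrier, the smallest one is meant.

How it is judged:
By the outcome, as a careful person would: the job done as asked, in the order asked, and still so for the second after the job is handed in, with the robot touching nothing.
It also fails if it takes over 62 s, if anything falls off the work surface, if the arm or the gripper's body presses on something with over 40 N, if the wrist force passes 120 N, or if a joint passes its speed limit or range.

## Robot

A 6-joint arm with a two-finger parallel gripper is mounted at the origin on the work surface. World frame = base frame: x ahead of the robot, y to its left, z up, the work surface at z = 0. Lengths are in mm, angles in rad, forces in N, time in s.
With the tool pointing down it reaches from about 250 to 800 mm from the base axis. Payload 3.9 kg.
Tool frame: the origin (TCP) lies midway between the tips of the shut fingers; the grasp point (between the pads) lies bot.hold_point_z behind it (bot.hold_point_z is the distance from the TCP to the grasp point, in mm); z points along the fingers, y is the line along which they close (so a half turn about z gives the same grasp; the last joint's range is limited). The gripper opens to 85 mm and grips with 20 to 120 N. Pads are 22 mm wide; open, the fingers measure 114 mm over their backs; the gripper's body (76 mm by 85 mm) begins 54 mm behind the grasp point. The pads swing forward as they close: fully open they stand 13 mm farther back than shut.
Start: joints at [-1.115, 0.26, -0.138, 1.173, 0, 1.571], TCP at [231.089, -471.395, 231.304] pointing down, gripper open.
Joint ranges: [-2.78, 2.78], [-0.83, 1.72], [-1.28, 1.37], [-1.9, 2.12], [-1.57, 1.48], [-3.14, 3.14]. Speed limits (rad/s): [2.57, 2.57, 3.14, 3.14, 3.14, 3.14].

## Interface

Orientations are given as [roll, pitch, yaw] about the fixed x, y, z axes, in that order (R = Rz(yaw) Ry(pitch) Rx(roll)).
In Python, from cell import bot, optics gives the robot as it stands. Calls block until the motion is done:
- bot.reach(position, orientation): joint-space move of the TCP to a pose.
- bot.move_straight(position, vel=150, attitude=None): straight line of the TCP; attitude=None keeps the orientation; vel is the mean speed in mm/s.
- bot.movej(angles): joint-space move.
- bot.command_gripper(opening): opening from 0.0 (shut) to 1.0 (fully open); the grip force is fixed at half the most; returns when the fingers have stopped.
- bot.dwell(seconds).
- bot.inverse_kinematics(position, orientation): joint angles nearest the present ones, or None.
- bot.get_obs(): the state.
- optics.camera(name): name is "scene" or "top" or "wrist"; returns a dict with "pixels" (384x512x3 uint8, red, green, blue), "range_z" (384x512 float32, mm along the optical axis (not along the pixel's ray), 0 where there is no reading), "fx", "fy", "cx", "cy" (pixels), "position" and "orientation" of the camera in the world; the wrist camera has in their place "mount" (4x4, takes a point from camera to tool coordinates, whose origin is the TCP and whose axes are the flange's). Camera axes: x right, y up, looking along -z (the intrinsics and any distortion apply to the point x, -y, -z); pixel columns grow to the right and rows downward; lengths in mm; the calibration is good to about 2 mm. A picture is of the moment at which its call begins: read the wrist's pose just before it.
A pose or a line that the arm cannot do raises bot.Unreachable and nothing moves.
- bot.finish_job(): hands the job in; it is judged then, once.
The state is a dict: "time": time; "joint_pos": joint angles; "qd": joint speeds; "joint_efforts": joint torques, N m; "ee_pos": TCP position; "ee_rot": TCP orientation; "ft_force": force on the tool from outside, world axes, zero at the start; "moment": the same for the moment, N m; "width": opening from 0.0 (shut) to 1.0 (fully open); "grip_force": force on a finger pad.
Only numpy, scipy, OpenCV 4.12 (cv2) and the standard library are available. Lean on these libraries where they do the work, as an engineer would, in place of code of your own. Each camera call takes 0.05 s, during which the arm holds its last target. There are 200 camera calls.

## Working session

There is one attempt and no reset: what is moved stays moved. The work goes in short steps, each a Python script; the robot and the scene stay as the last script left them, time stands still between calls to the robot, and variables do not carry over. Pictures are saved under pics/ and viewed, at most 10 in all, crops included, and the job is handed in when it is done.

```bash
ls; mkdir -p pics; cat > h.py <<'E'
import numpy as np, cv2
from scipy.spatial.transform import Rotation as R
from cell import bot, optics
def cam(name):
    if name=='wrist':
        o=bot.get_obs(); c=optics.camera(name)
        T=np.eye(4); T[:3,3]=o['ee_pos']; T[:3,:3]=R.from_euler('xyz',o['ee_rot']).as_matrix()
        c['T']=T@np.array(c['mount'])
    else:
        c=optics.camera(name); T=np.eye(4); T[:3,3]=c['position']
        q=np.array(c['orientation'],float)
        T[:3,:3]=q if q.shape==(3,3) else R.from_euler('xyz',q).as_matrix()
        c['T']=T
    return c
def ray(c,u,v):
    d=np.array([(u-c['cx'])/c['fx'],-(v-c['cy'])/c['fy'],-1.])
    return c['T'][:3,3],c['T'][:3,:3]@d
def onz(c,u,v,z):
    o,d=ray(c,u,v); return o+d*(z-o[2])/d[2]
def dep(c,u,v):
    o,d=ray(c,u,v); return o+d*float(c['range_z'][int(v),int(u)])
def cloud(c):
    v,u=np.mgrid[:384,:512]; z=c['range_z']
    P=np.stack([(u-c['cx'])/c['fx']*z,-(v-c['cy'])/c['fy']*z,-z],-1)
    P=P@c['T'][:3,:3].T+c['T'][:3,3]; P[z<=0]=np.nan; return P
def two(c1,p1,c2,p2):
    (a,d),(b,e)=ray(c1,*p1),ray(c2,*p2)
    s=np.linalg.lstsq(np.stack([d,-e],1),b-a,rcond=None)[0]
    return (a+d*s[0]+b+e*s[1])/2, np.linalg.norm(a+d*s[0]-b-e*s[1])
E
python3 - <<'E'
from h import *
import pickle
ims={}
for n in('scene','top'):
    c=cam(n); ims[n]=c; print(n,{k:c[k] for k in c if k not in('pixels','range_z','T')})
    cv2.imwrite(f'pics/{n}0.png',cv2.resize(c['pixels'][...,::-1],(800,600),interpolation=cv2.INTER_CUBIC))
pickle.dump(ims,open('ims.pkl','wb'))
print(bot.get_obs(),bot.hold_point_z)
E
```

```text
pics
scene {'fx': 480.7217358426171, 'fy': 480.7217358426171, 'cx': 246.54290796371816, 'cy': 195.66041451232647, 'position': array([1154.20410901, -553.25408723, 1252.57696584]), 'orientation': array([0.66593341, 0.00686927, 0.86811431])}
top {'fx': 384.0223852318457, 'fy': 384.0223852318457, 'cx': 249.31089500854495, 'cy': 193.37123416150786, 'position': array([ 297.48859234,   -8.02057498, 1116.75378679]), 'orientation': array([ 0.19973483,  0.01052828, -1.5968645 ])}
{'time': 0.1, 'joint_pos': array([-1.11500831e+00,  2.60645491e-01, -1.39257379e-01,  1.17270886e+00,
        1.26563874e-07,  1.57079220e+00]), 'qd': array([-2.49098520e-05,  3.23710930e-05,  3.79757347e-03, -1.15121297e-03,
       -2.68923634e-03, -1.29383814e-03]), 'joint_efforts': array([-1.49596440e-04, -4.06508732e+01,  2.54527366e+01,  1.01272005e-02,
       -6.93260540e-05,  7.83827318e-06]), 'ee_pos': array([ 230.81426542, -470.84402248,  230.52735007]), 'ee_rot': array([-3.13977725e+00, -1.34057594e-07,  4.55792142e-01]), 'ft_force': array([0.25201088, 0.29895034, 0.20734051]), 'moment': array([0.01359898, 0.05501825, 0.01802665]), 'grip_force': 0.0, 'width': 0.9959661055331482} 18.700000000000003
```

View pics/scene0.png

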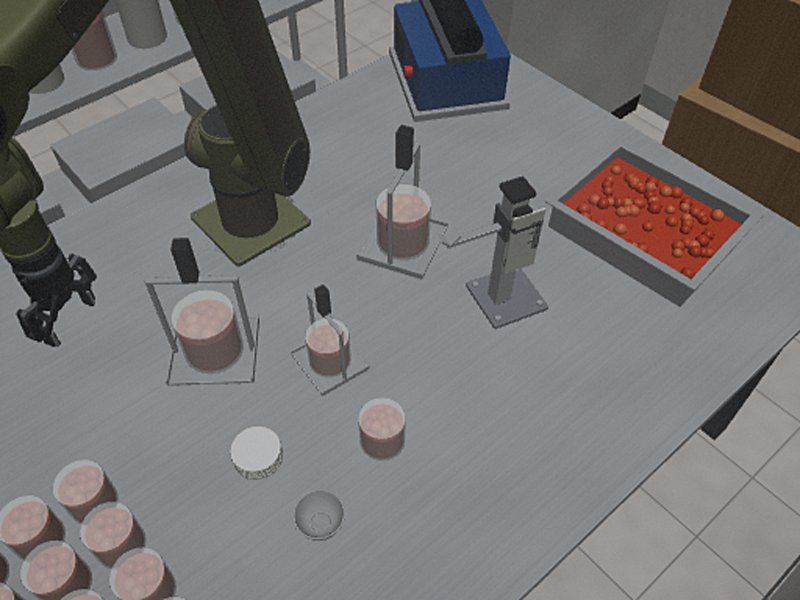

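View pics/top0.png

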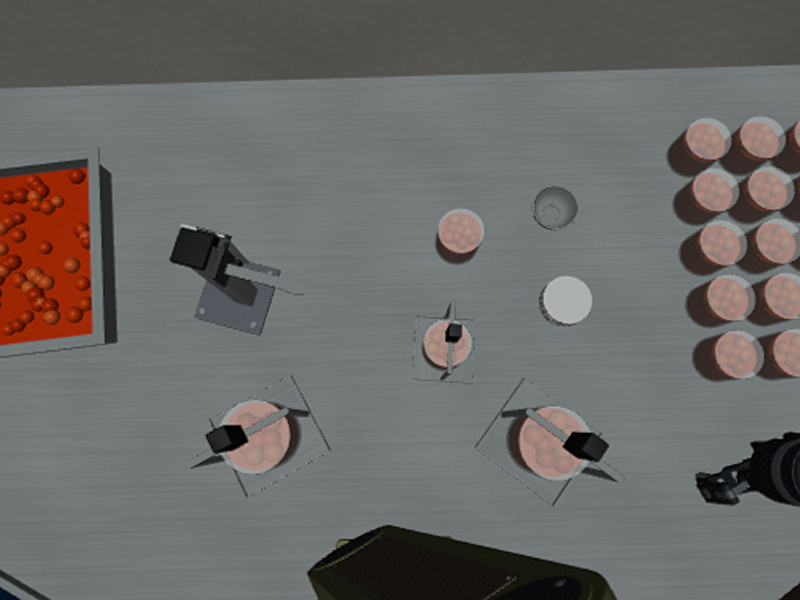

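Candidates for the carrier, as grip pixels in the scene picture (800x600): A (185,260), large; B (403,147), large; C (323,300), clearly smallest, which also appears at top (454,332). I choose C. The stand's hook tip is near scene (448,243), the lone cup (382,428), the lids (257,452) and the bowl (319,515).

```bash
cat > m.py <<'E'
from h import *
import pickle
ims=pickle.load(open('ims.pkl','rb')); s,t=ims['scene'],ims['top']; k=.64
def blob(c,u,v,r,thr=50):
    m=(c['pixels'].max(2)<thr).astype(np.uint8); w=np.zeros_like(m); w[v-r:v+r,u-r:u+r]=1
    n,l,st,ce=cv2.connectedComponentsWithStats(m*w); i=1+np.argmax(st[1:,4]); return l==i,ce[i],st[i]
for c,uv in((s,(323,300)),(t,(454,332))):
    m,ce,st=blob(c,int(uv[0]*k),int(uv[1]*k),20); print('grip',ce,st)
    P=cloud(c)[m]; P=P[~np.isnan(P[:,0])]; print(len(P),np.nanpercentile(P,[5,50,95],axis=0).round(1).tolist())
    c['g']=ce
print(two(s,s['g'],t,t['g']))
for nm,c in(('scene',s),('top',t)):
    P=cloud(c)
    # column base / plate / hook
    g=P.reshape(-1,3); g=g[~np.isnan(g[:,0])]
    for lo,hi in((8,20),(318,340),(225,275)):
        q=g[(g[:,2]>lo)&(g[:,2]<hi)&(g[:,1]>60)&(g[:,1]<420)&(g[:,0]>320)]
        print(nm,lo,hi,len(q)); 
        if len(q)>5: print(np.percentile(q[:,:2],[2,50,98],axis=0).round(0).tolist(), cv2.minAreaRect(q[:,:2].astype(np.float32)))
    for n2,uv in zip(('cup','lids','bowl'),((382,410),(257,445),(319,515)) if nm=='scene' else((460,230),(567,300),(555,205))):
        print(n2,dep(c,uv[0]*k,uv[1]*k).round())
a=s['pixels'][100:220,250:360,::-1]; b=s['pixels'][175:255,180:240,::-1]; d=t['pixels'][130:230,100:210,::-1]
f=lambda x:cv2.resize(x,(400,300),interpolation=cv2.INTER_CUBIC)
e=t['pixels'][185:250,255:310,::-1]
cv2.imwrite('pics/crops.png',np.vstack([np.hstack([f(a),f(b)]),np.hstack([f(d),f(e)])]))
E
python3 m.py
```

```text
grip [206.1147541  194.49180328] [202 185  10  18  61]
61 [[426.8, -111.4, 171.1], [440.5, -108.4, 193.6], [444.6, -93.2, 223.1]]
grip [289.66304348 212.86956522] [285 207  10  12  92]
92 [[422.2, -106.2, 178.3], [429.9, -97.3, 226.9], [440.0, -89.6, 230.3]]
(array([ 433.93747088, -101.21457043,  187.46539605]), np.float64(2.037499817983373))
scene 8 20 1141
[[326.0, 154.0], [556.0, 260.0], [697.0, 350.0]] ((653.9669189453125, 240.00750732421875), (351.2284240722656, 668.462158203125), 89.25801086425781)
scene 318 340 252
[[516.0, 238.0], [544.0, 262.0], [569.0, 290.0]] ((541.821533203125, 266.26611328125), (50.487449645996094, 54.80091857910156), 74.04124450683594)
scene 225 275 667
[[492.0, 122.0], [538.0, 236.0], [590.0, 290.0]] ((482.2391357421875, 170.11727905273438), (306.4190673828125, 127.07420349121094), 27.21041488647461)
cup [ 626. -124.   86.]
lids [ 509. -322.   30.]
bowl [ 679. -312.    7.]
top 8 20 1315
[[334.0, 163.0], [512.0, 265.0], [599.0, 356.0]] ((632.3489990234375, 277.7480163574219), (333.36163330078125, 622.4976196289062), 83.11813354492188)
top 318 340 542
[[515.0, 240.0], [541.0, 265.0], [566.0, 291.0]] ((541.5184326171875, 266.271728515625), (50.02352523803711, 50.48188781738281), 74.16720581054688)
top 225 275 723
[[489.0, 120.0], [521.0, 213.0], [575.0, 277.0]] ((478.4479064941406, 177.68865966796875), (299.0323486328125, 137.06991577148438), 29.874465942382812)
cup [ 635. -133.   85.]
lids [ 511. -328.   36.]
bowl [ 705. -328.   10.]
```

View pics/crops.png

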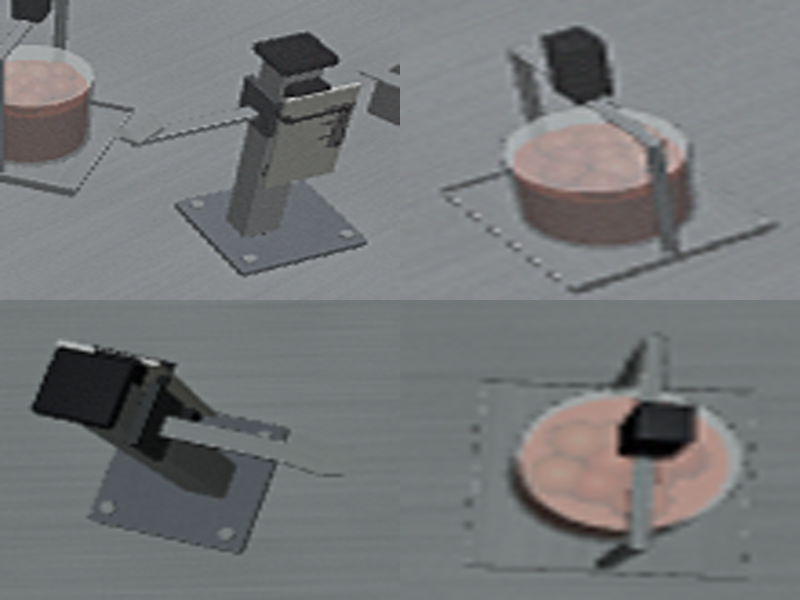

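The crop confirms C: a small carrier with its plate slightly rotated and its bar roughly along world x. Grip top is at z≈229 (expected 228) and the centre ≈(433,-99). The column is at (541.5,266.3) with stand yaw ≈74.2°, so the seat should be near (505,136,250). Next I raise the arm and take close wrist views of the grip and the hook.

```bash
cat > v.py <<'E'
from h import *
import pickle
W=[]
p=bot.get_obs()['ee_pos']
bot.move_straight([p[0],p[1],430],vel=250)
for pos,yaw in(([420,-100,420],1.57),([395,-70,430],1.57),([470,90,430],1.295),([440,60,450],1.295)):
    bot.reach(pos,[np.pi,0,yaw]); bot.dwell(.2); W.append(cam('wrist'))
pickle.dump(W,open('W.pkl','wb')); print(bot.get_obs()['time']); print(W[0]['mount'],W[0]['fx'],W[0]['cx'],W[0]['cy'])
f=lambda x:cv2.resize(x[...,::-1],(400,300),interpolation=cv2.INTER_AREA)
cv2.imwrite('pics/w.png',np.vstack([np.hstack([f(W[0]['pixels']),f(W[1]['pixels'])]),np.hstack([f(W[2]['pixels']),f(W[3]['pixels'])])]))
E
python3 v.py
```

```text
4.9167
[[ 7.41483566e-05  9.59209284e-01  2.82696911e-01  7.20942680e+01]
 [ 9.99999997e-01 -8.15719755e-05  1.44898645e-05  2.82518604e-01]
 [ 3.69589581e-05  2.82696909e-01 -9.59209287e-01 -1.42186944e+02]
 [ 0.00000000e+00  0.00000000e+00  0.00000000e+00  1.00000000e+00]] 286.44508048060857 256.6585525931357 189.06179248466188
```

View pics/w.png

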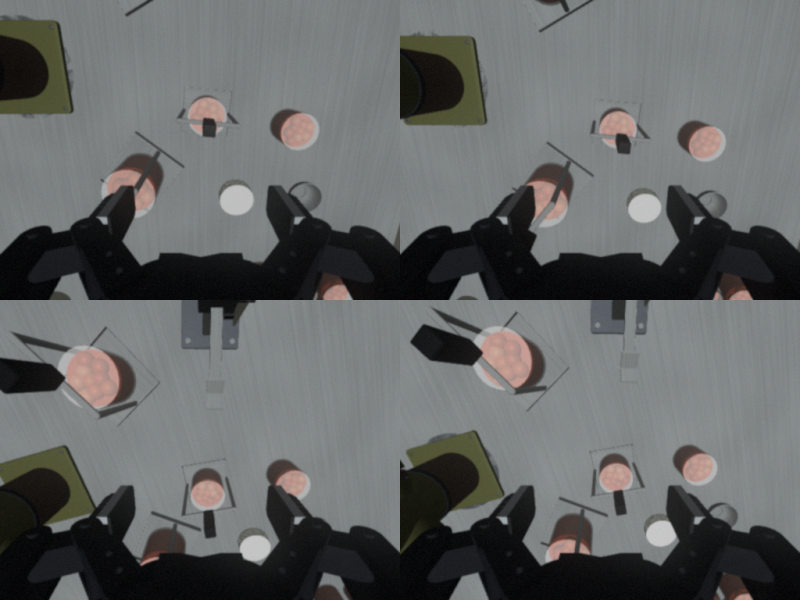

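Panels 1–2 show the grip of C at local (209,128) and (223,143). Panels 3–4 show the hook's V as a dark/light patch at local (215,90) and (229,62). Carrier B lies left of the hook with its plate corner near (158,82). Now I refine the numbers.

```bash
cat > n.py <<'E'
from h import *
import pickle
W=pickle.load(open('W.pkl','rb'))
g=[]
for c,(u,v) in((W[0],(267,164)),(W[1],(286,183))):
    P=cloud(c)
    near=(np.hypot(P[...,0]-433,P[...,1]+99)<75)
    m=near&(P[...,2]>215); q=P[m]; print('top',len(q),np.median(q,0).round(1),cv2.minAreaRect(q[:,:2].astype(np.float32)),np.percentile(q[:,2],[10,50,90]).round(1))
    vu=np.argwhere(m).mean(0); g.append((vu[1],vu[0]))
    b=P[near&(P[...,2]>140)&(P[...,2]<170)&(c['pixels'].max(2)>60)]
    vx,vy,x0,y0=cv2.fitLine(b[:,:2].astype(np.float32),cv2.DIST_HUBER,0,.01,.01).ravel(); 
    print('bar',len(b),np.degrees(np.arctan2(vy,vx)),np.median(b,0).round(1),b.min(0).round(),b.max(0).round())
print('grip top tri',two(W[0],g[0],W[1],g[1]))
a=np.radians(74.2); ex=np.array([np.cos(a),np.sin(a)]); ey=np.array([-ex[1],ex[0]]); o=np.array([541.5,266.3])
for c in W[2:]:
    P=cloud(c).reshape(-1,3); d=P[:,:2]-o; X=d@ex; Y=d@ey
    k=(X>-190)&(X<-15)&(abs(Y)<40)&(P[:,2]>200)&(P[:,2]<290)
    for x in range(-180,-20,6):
        s=k&(X>=x)&(X<x+6)
        if s.sum()>1: print(x+3,s.sum(),'z',np.median(P[s,2]).round(1),'y',Y[s].min().round(1),Y[s].max().round(1))
    print('B z>20 max towards hook')
    m=(P[:,0]>250)&(P[:,0]<480)&(P[:,1]>60)&(P[:,1]<330)&(P[:,2]>20); print(np.nanmax(P[m],0).round(),np.nanmin(P[m],0).round())
f=lambda x:cv2.resize(x[...,::-1],(400,500),interpolation=cv2.INTER_CUBIC)
cv2.imwrite('pics/hk.png',np.hstack([f(W[2]['pixels'][70:160,240:312]),f(W[3]['pixels'][40:130,257:329])]))
E
python3 n.py
```

```text
top 38133 [428.6 -89.5 497.7] ((426.76629638671875, -96.47468566894531), (34.12264633178711, 137.4869384765625), 89.81478118896484) [463.  497.7 512.2]
bar 392 -5.5467596 [422.1 -99.9 162.9] [ 376. -109.  140.] [492. -90. 170.]
top 26233 [427.8 -59.1 509.1] ((419.58526611328125, -79.2633056640625), (58.41457748413086, 99.28628540039062), 81.69742584228516) [480.5 509.1 523.6]
bar 363 -5.464692 [421.1 -99.9 162.8] [ 375. -109.  141.] [491. -90. 169.]
grip top tri (array([425.40389912, -72.84673731, 504.04567501]), np.float64(14.403081385252266))
-153 110 z 261.1 y -10.4 12.5
-147 138 z 256.7 y -10.7 12.4
-141 126 z 250.5 y -11.1 12.3
-135 131 z 245.5 y -11.3 12.2
-129 123 z 249.8 y -10.9 12.3
-123 124 z 255.7 y -11.3 12.5
-117 137 z 260.9 y -11.4 12.4
-111 92 z 241.6 y -11.3 11.6
-105 77 z 241.4 y -7.7 7.8
-99 87 z 241.1 y -7.6 7.9
-93 90 z 241.3 y -7.4 7.9
-87 89 z 241.2 y -7.3 7.9
-81 92 z 241.1 y -8.2 7.9
-75 93 z 241.2 y -8.1 7.8
-69 96 z 241.2 y -8.0 7.1
-63 95 z 241.1 y -7.8 7.2
-57 92 z 241.3 y -7.6 7.3
-51 96 z 241.1 y -8.6 7.3
-45 107 z 241.2 y -8.4 7.3
-39 100 z 241.2 y -8.2 7.3
-33 104 z 241.2 y -8.0 7.3
-27 944 z 249.2 y -39.5 23.8
-21 49 z 224.3 y -35.3 24.1
B z>20 max towards hook
[480. 296. 531.] [250.  89.  20.]
-153 130 z 260.9 y -11.2 13.0
-147 112 z 256.1 y -11.0 12.9
-141 108 z 250.7 y -11.2 12.8
-135 126 z 245.6 y -10.6 12.4
-129 132 z 249.7 y -11.4 12.6
-123 146 z 255.6 y -11.7 12.5
-117 143 z 260.8 y -11.6 12.4
-111 43 z 241.5 y -6.9 8.1
-105 87 z 241.3 y -7.8 8.3
-99 89 z 241.0 y -7.7 8.2
-93 90 z 241.1 y -7.2 8.2
-87 86 z 241.2 y -7.9 7.9
-81 92 z 241.2 y -8.0 7.9
-75 88 z 241.0 y -7.6 7.9
-69 91 z 241.2 y -8.3 7.8
-63 99 z 241.1 y -8.2 7.6
-57 98 z 241.2 y -7.8 7.4
-51 92 z 241.3 y -8.5 7.5
-45 31 z 241.0 y -8.5 7.4
B z>20 max towards hook
[480. 296. 550.] [250.  60.  20.]
```

View pics/hk.png

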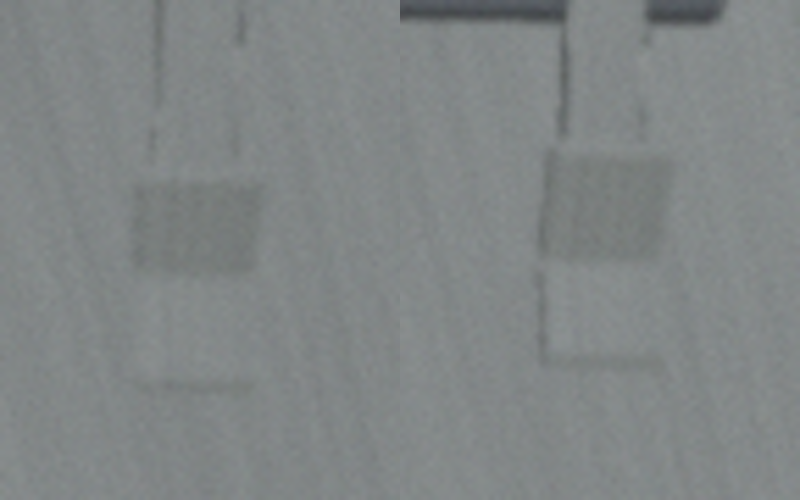

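The seat fits the description: V apex at stand X = -135, seat z ≈ 250.4, walls at 45°. The bar is at -5.5° with its top at z 163–164. Next is the pick.

```bash
cat > p.py <<'E'
from h import *
import pickle
W=pickle.load(open('W.pkl','rb'))
G=[]
for c in W[:2]:
    P=cloud(c); m=(np.hypot(P[...,0]-433,P[...,1]+99)<30)&(P[...,2]>223)&(P[...,2]<236)
    q=P[m]; r=cv2.minAreaRect(q[:,:2].astype(np.float32)); print(len(q),r,np.median(q,0).round(1)); G.append(r[0])
    b=P[(np.hypot(P[...,0]-433,P[...,1]+99)<75)&(P[...,2]>158)&(P[...,2]<168)&(c['pixels'].max(2)>60)]
    vx,vy,x0,y0=cv2.fitLine(b[:,:2].astype(np.float32),cv2.DIST_HUBER,0,.01,.01).ravel(); print(np.degrees(np.arctan2(vy,vx)),y0+(433.5-x0)*vy/vx)
g=np.mean(G,0); print(g)
assert abs(g[0]-433)<6 and abs(g[1]+100)<6
o=[np.pi,0,np.radians(84.5)]
bot.reach([g[0],g[1],330],o); bot.dwell(.3)
F=[bot.get_obs()['ft_force']]
for _ in range(8): bot.dwell(.05); F.append(bot.get_obs()['ft_force'])
F=np.array(F); print('empty',F.mean(0),F.std(0)); np.save('f0.npy',F.mean(0))
bot.move_straight([g[0],g[1],181.3],vel=80); bot.dwell(.2)
print(bot.get_obs()['ee_pos'],bot.get_obs()['ft_force'])
bot.command_gripper(0.0); bot.dwell(.3); s=bot.get_obs(); print(s['time'],s['ee_pos'],s['ee_rot'],s['width'],s['grip_force'],s['ft_force'])
np.save('pg.npy',s['ee_pos'])
bot.move_straight([g[0],g[1],201.3],vel=30); bot.dwell(.5)
F=[]
for _ in range(10): bot.dwell(.05); F.append(bot.get_obs()['ft_force'])
F=np.array(F); s=bot.get_obs(); print('load',F.mean(0)-np.load('f0.npy'),F.std(0),s['ee_pos'],s['width'],s['time'])
c=cam('scene'); cv2.imwrite('pics/lift.png',cv2.resize(c['pixels'][120:270,130:330,::-1],(800,600)))
E
python3 p.py
```

```text
277 ((433.1961975097656, -100.60658264160156), (19.977130889892578, 19.97419548034668), 87.25045013427734) [ 433.7 -100.   227.6]
-5.4077864 -100.02956
250 ((433.3370666503906, -100.29806518554688), (20.008970260620117, 20.072378158569336), 84.28663635253906) [433.4 -99.8 227.5]
-5.5262675 -99.868164
[ 433.26663208 -100.45232391]
empty [-0.23008575  0.14409389  0.06630778] [0.41731696 0.38349739 0.37585715]
[ 433.42381552 -100.46872083  181.49692841] [-0.3082464  -0.15855475  0.0807839 ]
9.5583 [ 433.47118105 -100.48675302  181.42899548] [3.14114688e+00 2.62671033e-05 1.47481397e+00] 0.2322023371944769 60.16356289386749 [-0.26147308 -0.02798799  2.11043352]
load [ 0.20410932 -0.12869776 -8.47719826] [0.54488278 0.46168472 0.30811551] [ 433.26066014 -100.44514066  201.29564027] 0.2274623638683927 11.375
```

View pics/lift.png

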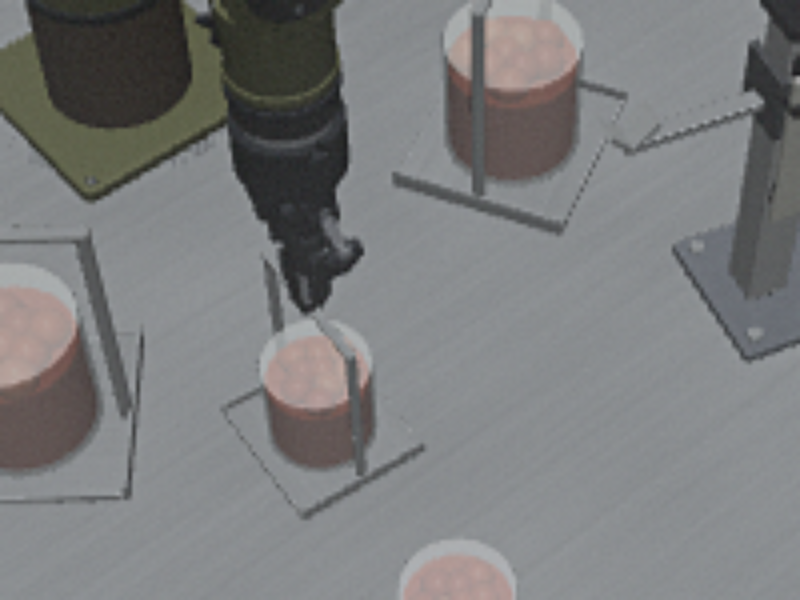

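The picture shows the carrier lifted clear and hanging level under the grip. The weight is ≈8.48 N, so the hook should settle about 53 mm down. Now I carry it in over the V.

```bash
cat > q.py <<'E'
from h import *
a=np.radians(74.2); ex=np.array([np.cos(a),np.sin(a)]); ey=np.array([-ex[1],ex[0]]); o=np.array([541.5,266.3])+.6*ey
H=21.4
def at(X,bar): return [*(o+X*ex),bar+H]
def ft(n=12):
    F=[]
    for _ in range(n): bot.dwell(.04); F.append(bot.get_obs()['ft_force'])
    return np.mean(F,0)-np.load('f0.npy')
E
python3 - <<'E'
from q import *
p=bot.get_obs()['ee_pos']; att=[np.pi,0,a]
bot.move_straight([p[0],p[1],282+H],vel=100)
bot.move_straight(at(-245,282),vel=110,attitude=att)
bot.move_straight(at(-135,282),vel=70); bot.dwell(.4)
f=ft(); s=bot.get_obs(); print(f,f[:2]@ex,s['ee_pos'],at(-135,282),s['ee_rot'],s['width'],s['time'])
c=cam('scene'); w=cam('wrist')
f=lambda x:cv2.resize(x[...,::-1],(400,300),interpolation=cv2.INTER_CUBIC)
cv2.imwrite('pics/over.png',np.hstack([f(c['pixels'][90:210,220:380]),f(w['pixels'])]))
P=cloud(c).reshape(-1,3); d=P[:,:2]-o; X=d@ex; Y=d@ey
# bar and hook height profiles
k=(abs(X+135)<12)&(P[:,2]>270)&(P[:,2]<292)&(abs(Y)>20)&(abs(Y)<50)
print('bar',k.sum(),np.median(P[k,2]),np.median(X[k]))
E
```

```text
[ 0.48561282 -0.05540609 -8.09618896] 0.07891003747165629 [504.17015842 136.57514785 303.38349543] [np.float64(504.16483585340484), np.float64(136.5639390217708), 303.4] [-3.14157547e+00  2.04775263e-05  1.29509601e+00] 0.22434647610869574 16.625
bar 45 285.3599753488446 -137.18799248268985
```

View pics/over.png

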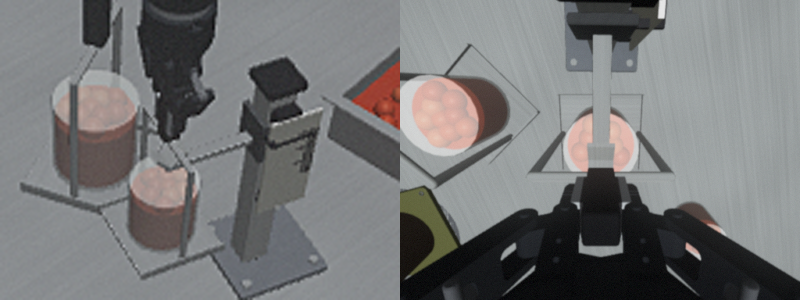

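The bar (wrist picture, right half, y≈172) sits squarely above the V, with the hook arm centred between the bail legs and the cup below the hook. Now I lower slowly, checking the load.

```bash
python3 - <<'E'
from q import *
bot.move_straight(at(-135,256),vel=25)
for b,v in((249,6),(244,8),(234,10)):
    bot.move_straight(at(-135,b),vel=v); bot.dwell(.3)
    f=ft(15); s=bot.get_obs(); print(b,f.round(2),'along',(f[:2]@ex).round(2),(f[:2]@ey).round(2),s['ee_pos'].round(2),s['moment'].round(2),s['width'],s['time'])
E
```

```text
249 [ 0.19  0.4  -7.77] along 0.44 -0.07 [504.21 136.57 270.41] [ 0.15  0.   -0.06] 0.22830217853439436 20.1583
244 [ 0.18  0.44 -6.78] along 0.47 -0.05 [504.16 136.56 265.39] [ 0.17  0.05 -0.01] 0.22901336099084557 21.8583
234 [ 0.44  0.91 -5.49] along 0.99 -0.18 [504.2  136.58 255.41] [ 0.21 -0.09  0.03] 0.22972442771438367 23.9333
```

The load transfers as predicted, 2.8 N at 16 mm. A lateral force growing towards +x means the bar rides on the -x wall, so I nudge it towards +x.

```bash
python3 - <<'E'
from q import *
for X in(-134,-133,-132.2):
    bot.move_straight(at(X,234),vel=3); bot.dwell(.2)
    f=ft(20); s=bot.get_obs(); print(X,f.round(2),'along',(f[:2]@ex).round(2),(f[:2]@ey).round(2),s['moment'].round(2),s['time'])
    if f[:2]@ex<.15: break
E
```

```text
-134 [-0.04 -4.06 -5.55] along -3.92 -1.06 [-1.19  0.11 -0.03] 25.45
```

```bash
python3 - <<'E'
from q import *
for X in(-134.8,):
    bot.move_straight(at(X,234),vel=2); bot.dwell(.2)
    f=ft(20); s=bot.get_obs(); print(X,f.round(2),'along',(f[:2]@ex).round(2),(f[:2]@ey).round(2),s['moment'].round(2),s['time'])
for b in (215,203):
    bot.move_straight(at(X,b),vel=10); bot.dwell(.3)
    f=ft(20); s=bot.get_obs(); print(b,f.round(2),'along',(f[:2]@ex).round(2),(f[:2]@ey).round(2),s['ee_pos'].round(2),s['moment'].round(2),s['width'],s['time'])
E
```

```text
-134.8 [ 0.26 -1.69 -5.22] along -1.55 -0.72 [-0.12 -0.01 -0.02] 26.9
215 [ 0.21  2.29 -2.65] along 2.26 0.43 [504.32 136.85 236.44] [ 0.64 -0.06 -0.04] 0.22739807672137366 30.0833
203 [ 0.65  3.43 -0.95] along 3.48 0.31 [504.27 136.79 224.43] [ 0.8  -0.16 -0.06] 0.225223125811904 32.5667
```

```bash
python3 - <<'E'
from q import *
X=-134.8; b=203
def step(v):
    bot.move_straight(at(X,b),vel=v); bot.dwell(.2); f=ft(20); s=bot.get_obs()
    l=f[:2]@ex; print(round(X,2),round(b,2),f.round(2),'along',l.round(2),s['moment'].round(2),s['time']); return f,l
l=3.48
for _ in range(2):
    X+=np.clip(l/6,-.6,.6); f,l=step(2)
b-=min(-f[2]/.15-.6,6.5); f,l=step(6)
X+=np.clip(l/6,-.6,.6); f,l=step(2)
np.save('xb.npy',[X,b])
E
```

```text
-134.22 203 [ 0.54 -0.64 -0.98] along -0.47 [-0.35 -0.13 -0.04] 33.9417
-134.3 203 [ 0.41 -2.94 -0.87] along -2.72 [-0.87 -0.04  0.01] 35.225
-134.3 197.78 [-0.04 -5.1  -0.12] along -4.92 [-1.16  0.09  0.01] 37.275
-134.9 197.78 [ 0.66 -1.15 -0.08] along -0.93 [-0.   -0.15 -0.05] 38.6583
```

```bash
python3 - <<'E'
from q import *
f0=np.load('f0.npy'); L=[]
for _ in range(40):
    bot.dwell(.04); s=bot.get_obs(); f=s['ft_force']-f0; L.append((f[:2]@ex,f[2],s['moment'][0],s['ee_pos'][:2]@ex))
L=np.array(L); print(L.round(2)[::2].tolist(),L.mean(0)); print(s['time'])
c=cam('scene'); cv2.imwrite('pics/dn.png',cv2.resize(c['pixels'][90:240,220:420,::-1],(800,600)))
E
```

```text
[[0.01, -0.51, 0.0, 269.07], [-0.84, -0.74, 0.08, 269.08], [1.08, -0.38, 0.12, 269.07], [-0.03, -0.96, 0.09, 269.04], [1.29, 0.08, 0.21, 269.06], [0.8, 0.11, 0.2, 269.02], [1.13, 0.18, 0.27, 269.03], [1.1, 0.72, 0.29, 269.02], [2.75, -1.3, 0.34, 269.02], [1.99, 0.7, 0.33, 269.01], [1.02, 0.28, 0.42, 268.99], [2.05, -0.12, 0.45, 269.01], [2.92, 0.46, 0.48, 269.0], [1.83, -0.29, 0.52, 268.96], [2.53, 0.1, 0.54, 269.01], [3.3, -0.25, 0.55, 268.98], [2.1, 0.16, 0.55, 269.0], [2.36, -0.35, 0.62, 268.99], [2.43, 0.04, 0.62, 268.95], [3.81, -0.6, 0.7, 268.98]] [ 1.68201406e+00 -1.46611193e-01  3.85159644e-01  2.69012939e+02]
40.325
```

View pics/dn.png

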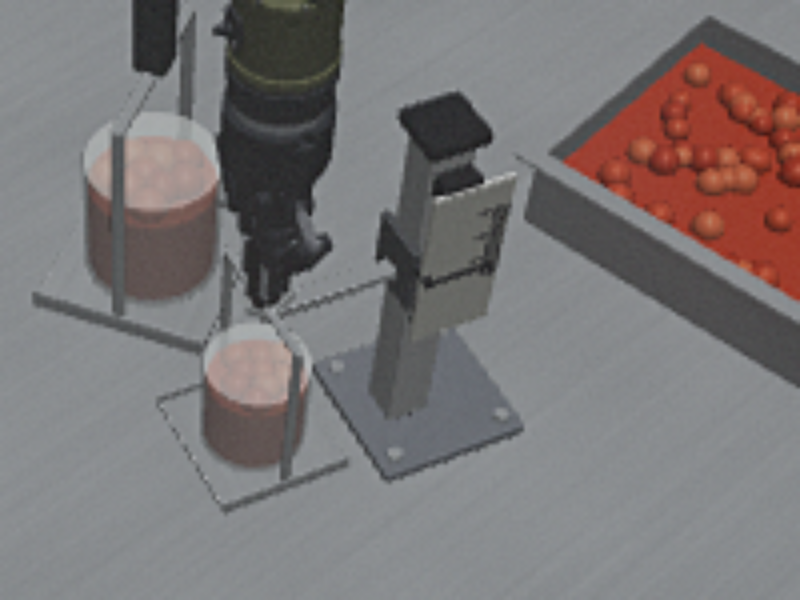

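The pointer stands low on the scale and the carrier hangs upright. The lateral force is the controller slowly creeping to its commanded x. It vanishes near X = -134.62, so I command that and let it settle.

```bash
python3 - <<'E'
from q import *
f0=np.load('f0.npy')
X,b=-134.62,197.6
for k in range(3):
    bot.move_straight(at(X,b),vel=2); bot.dwell(1.0)
    L=[]
    for _ in range(20): bot.dwell(.04); s=bot.get_obs(); f=s['ft_force']-f0; L.append((f[:2]@ex,f[:2]@ey,f[2],s['moment'][0],s['ee_pos'][:2]@ex-o@ex,s['ee_pos'][2]-H))
    L=np.array(L); m=L.mean(0); print(round(X,2),m.round(2),L[-8:].mean(0).round(2),s['time'])
    if abs(m[0])<.7: break
    X+=np.clip(L[-8:,0].mean()*.04,-.15,.15)
E
```

```text
-134.62 [   1.88   -0.8    -0.23    0.41 -134.66  197.6 ] [   1.91   -0.95   -0.23    0.39 -134.66  197.59] 42.4667
-134.54 [ 6.1000e-01 -1.2100e+00 -7.0000e-02  5.0000e-02 -1.3461e+02  1.9759e+02] [ 4.0000e-01 -1.6700e+00  2.4000e-01  2.0000e-02 -1.3460e+02  1.9759e+02] 44.55
```

```bash
python3 - <<'E'
from q import *
bot.command_gripper(0.6); bot.dwell(.3)
s=bot.get_obs(); print(s['width'],(s['ft_force']-np.load('f0.npy')).round(2),s['time'])
p=s['ee_pos']; bot.move_straight([p[0],p[1],p[2]+110],vel=60); bot.dwell(1)
c=cam('scene'); bot.dwell(.5); c2=cam('scene')
P=cloud(c2); d=P[...,:2]-o; X=d@ex; Y=d@ey
k=(abs(X+135)<14)&(abs(Y)<14)&(P[...,2]>252)&(P[...,2]<275); print('grip top',k.sum(),np.median(P[k],0) if k.sum() else 0)
print('diff',np.abs(c['pixels'].astype(int)-c2['pixels'])[100:240,240:400].max(),bot.get_obs()['time'])
cv2.imwrite('pics/end.png',cv2.resize(c2['pixels'][70:220,220:420,::-1],(800,600)))
E
```

```text
0.596871843489776 [ 0.18 -0.29 -0.51] 45.2583
grip top 63 [509.31995458 134.42073631 264.99835837]
diff 27 48.8417
```

View pics/end.png

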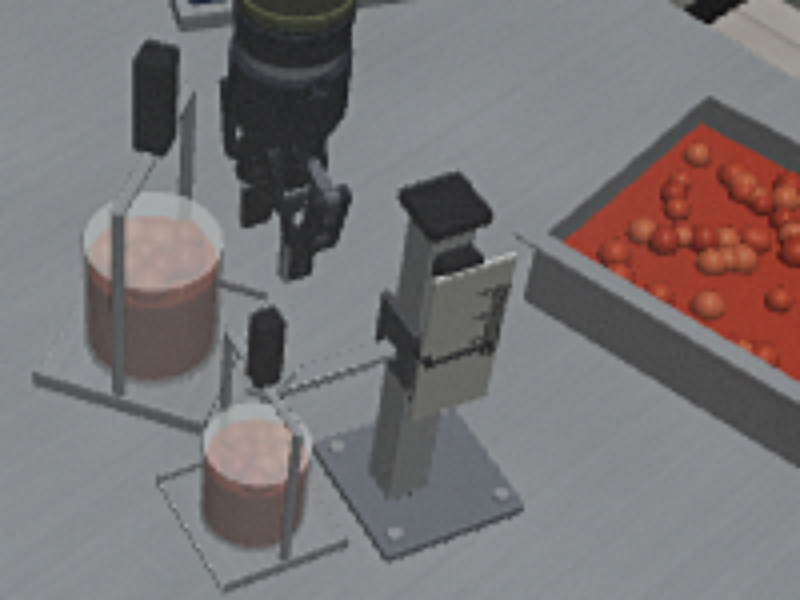

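The carrier hangs upright in the hook, the pointer is unchanged, and the gripper is clear. I allow a few seconds for any swing to die out, then hand in.

```bash
python3 - <<'E'
from h import *
bot.dwell(5); print(bot.get_obs()['time']); print(bot.finish_job())
E
```

```text
53.8417
the job is handed in; nothing more can be done
None
```

The job is handed in at 53.8 s: the small carrier hangs upright in the hook's V and looks still, about 53 mm down and carrying its full weight of roughly 8.4 N; the gripper is clear and nothing else was touched, and the hand-in returned no verdict.

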